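Fit up a butt joint in the welding jig

ROBOT

A 7-joint arm with a two-finger parallel gripper is mounted at the origin on the work surface. World frame = base frame: x ahead of the robot, y to its left, z up, the work surface at z = 0. Lengths are in m, angles in rad, forces in N, time in s.
With the tool pointing down it reaches from about 0.4 to 0.925 m from the base axis. Payload 5.6 kg.
Tool frame: the origin (TCP) lies midway between the tips of the shut fingers; the grasp point (between the pads) lies 19 mm behind it; z points along the fingers, y is the line along which they close (so a half turn about z gives the same grasp; the last joint's range is limited). The gripper opens to 85 mm and grips with 20 to 120 N. Pads are 22 mm wide; open, the fingers measure 114 mm over their backs; the gripper's body (76 mm by 85 mm) begins 54 mm behind the grasp point. The pads swing forward as they close: fully open they stand 13 mm farther back than shut.
Start: joints at [1.284, 0.468, -0.012, 1.603, 0.006, 1.071, -0.056], TCP at [0.157, -0.631, 0.231] pointing down, gripper open.
Joint ranges: [-2.53, 2.53], [-0.31, 2.02], [-1.57, 1.55], [0.28, 2.44], [-1.29, 4.43], [0.15, 1.84], [-2.92, 2.92]. Speed limits (rad/s): [2.57, 2.57, 3.14, 3.14, 3.14, 3.14, 3.14].

INTERFACE

Orientations are given as a rotation vector (axis times angle).
In Python, from plant import manip gives the robot as it stands. Calls block until the motion is done:
- manip.move_ptp(position, orientation): joint-space move of the TCP to a pose.
- manip.servo_line(position, feed=0.15, frame=None, force_limit=None): straight line of the TCP; frame=None keeps the orientation; feed is the mean speed in m/s. With force_limit (N) it stops when the force on the tool has changed by that much, and returns True; else False.
- manip.movej(angles): joint-space move.
- manip.set_gripper(opening, squeeze=None): opening from 0.0 (shut) to 1.0 (fully open); squeeze is the grip in N (None keeps the last); returns when the fingers have stopped.
- manip.wait(seconds).
- manip.ik(position, orientation): joint angles nearest the present ones, or None.
- manip.sense(): the state.
- manip.get_image(name): name is "scene" or "top" or "wrist"; returns the picture (480x640x3 uint8, red, green, blue); there is no depth.
- manip.camera_info(name): a dict with "camera_matrix" (3x3 intrinsics, pixels), "dist_coeffs" ([k1, k2, p1, p2, k3] as OpenCV has them; the pictures are not rectified), "T" (4x4, takes a point from camera to world coordinates); the wrist camera has in their place "hand_eye" (4x4, takes a point from camera to tool coordinates, whose origin is the TCP and whose axes are the flange's). Camera axes: x right, y down, z forward; pixel columns grow to the right and rows downward; lengths in m; the calibration is good to about 2 mm. A picture is of the moment at which its call begins: read the wrist's pose just before it. camera_info takes no time and is no camera call.
A pose or a line that the arm cannot do raises manip.PlanningError and nothing moves.
- manip.finish_job(): hands the job in; it is judged then, once.
Trained networks look in the newest picture that a camera, given by its name, has taken for a name from the list of things; names that differ only in an ending like _2 or _b are one class to them, and where a whole thing is asked for, a point or a joint stands for the part that bears it (a point fixed in the world has none). Each returns a list of dicts, best first, with "score" (0 to 1); they miss things now and then, are a little off and sometimes report something else, mostly with a low value. They report only what shows in the picture. A call takes as long as a camera call. They do not tell look-alikes from the thing itself.
- manip.boxes_of(camera, thing): "position" ([column, row] in pixels, amid what is visible of it).
- manip.mark_of(camera, thing): "position" ([column, row] in pixels: a listed point, or the origin of a listed thing).
The state is a dict: "clock": time; "qpos": joint angles; "qvel": joint speeds; "effort": joint torques, N m; "position": TCP position; "ee_rot": TCP orientation; "contact_force": force on the tool from outside, world axes, zero at the start; "moment": the same for the moment, N m; "finger_gap": opening from 0.0 (shut) to 1.0 (fully open); "finger_force": force on a finger pad.
Only numpy, scipy, OpenCV 4.12 (cv2) and the standard library are available. Lean on these libraries where they do the work, as an engineer would, in place of code of your own. Each camera call takes 0.05 s, during which the arm holds its last target. There are 200 camera calls.

TASK

Fit up the butt joint on the welding bench: take the box-tube offcut out of the gap and put it lying flat in the shallow tray, and push the loose steel plate back against the jig's fence and sideways until it butts flush, edge to edge along its whole length, against the plate clamped in the jig. Slide the stop along its rail until its finger touches the free edge of the loose plate, so that the plate is trapped. Leave the jar, the stack of plates and the hammer where they are.

Things in the scene. Friction and masses are not known exactly. Their poses are not given: they have to be found in the camera images.
- jig: Welding jig fixed on the bench. Axes: x away from the robot across the fence, y left along the fence, z up; origin at bench level where the fence's front face meets the clamped plate's joint edge. Fence: aluminium bar, x 0 to 12 mm, 18 mm high, y -255 to +130
- clamped_edge (a point): middle of the top of the clamped plate's joint edge (jig x -45, y 0, z 12 mm). The clamped steel plate is part of the jig, 12 mm thick, jig x -90 to 0, y 0 to +110 mm; its joint edge is the line y = 0. A toggle clamp holds it down at jig y 60 to 100, x -47 to +67, up to 92 mm high
- rail (a point): middle of the top of the stop's rail behind the fence (jig x 37, y -157, z 14 mm); the rail spans jig x 22 to 52, y -260 to -55 mm, 14 mm high
- plate: Loose flat steel plate lying on the bench, 90 mm (its x) by 100 mm (its y) by 12 mm thick, about 0.8 kg, too wide to grip flat; origin at the centre of its underside. Its +x edge (90/2 mm from the origin) goes to the fence, its +y edge (50 mm from the origin) goes to the clamped plate; when fitted its axes are parallel to the jig's
- plate_far_corner (a point): on the loose plate: top corner at the fence end of the joint edge (plate x +45, y +50, z 12 mm)
- plate_near_corner (a point): on the loose plate: top corner at the robot end of the joint edge (plate x -45, y +50, z 12 mm)
- plate_back (a point): on the loose plate: middle of the top of the edge that goes to the fence (plate x +45, y 0, z 12 mm)
- tube: Loose offcut of steel box tube, 80 mm long (its x), 20 mm wide (its y), 30 mm high, 0.13 kg, standing on the bench in the gap between the two plates, roughly parallel to the joint; origin at the centre of its underside
- tube_mid (a point): centre of the tube offcut, 15 mm above its underside
- tray: Shallow open grey tray fixed on the bench, outside 160 mm (its x) by 130 mm (its y), 28 mm high, walls and floor 4 mm; origin at the centre of its underside; it may be at the left or at the right
- stop (a joint): Position of the sliding stop along its rail in m, 0 at the right end (away from the joint), growing towards the joint (jig +y), range 0 to 0.14; its face is at jig y = -0.215 + joint. It slides stiffly (1.5 N) and stays where it is left
- stop_face (a point): middle of the stop finger's contact face (it looks to jig +y), 6 mm above the bench. The finger hangs in front of the fence at jig x -22 to -4, 2 to 34 mm above the bench, 14 mm thick, on an arm that crosses over the fence
- stop_grip (a point): centre of the stop's upright black grip, 60 mm above the bench and 18 mm behind the face in y, at jig x 37: a block 26 mm (jig x) by 18 mm (jig y), from 34 to 80 mm above the bench, on a carriage 34 by 36 mm with its top at 34 mm. Push it or pinch it from above
- jar: Bystander: closed white jar of nozzle gel with a black cap, 66 mm across, 65 mm high, origin at the centre of its underside; leave it alone
- stack: Bystander: two steel plates in a stack, about 130 by 90 mm, 20 mm high, origin at the centre of its underside; leave it alone
- hammer: Bystander: hammer lying on the bench beyond the fence, 200 mm long, along its x; leave it alone
Not all that is in view belongs to the job. What is shaped like the plate but black or turquoise is not meant. There is more than one size of the tube; the one meant has the size given above.

How it is judged:
By the outcome, as a careful person would: the job done as asked, in the order asked, and still so for the second after the job is handed in, with the robot touching nothing.
It also fails if it takes over 72 s, if anything falls off the work surface, if the arm or the gripper's body presses on something with over 40 N, if the wrist force passes 120 N, or if a joint passes its speed limit or range.

## Working session

There is one attempt and no reset: what is moved stays moved. The work goes in short steps, each a Python script; the robot and the scene stay as the last script left them, time stands still between calls to the robot, and variables do not carry over. Pictures are saved under pics/ and viewed, at most 10 in all, crops included, and the job is handed in when it is done.

```bash
ls; mkdir -p pics; cat > h.py <<'E'
import numpy as np, cv2
from plant import manip
from scipy.spatial.transform import Rotation as R
def cam(n):
    i=manip.camera_info(n); K=np.array(i["camera_matrix"]); d=np.array(i["dist_coeffs"])
    if "T" in i: T=np.array(i["T"])
    else:
        s=manip.sense(); W=np.eye(4); W[:3,:3]=R.from_rotvec(s["ee_rot"]).as_matrix(); W[:3,3]=s["position"]; T=W@np.array(i["hand_eye"])
    return K,d,T
def ray(c,px):
    K,d,T=c; u=cv2.undistortPoints(np.array([[px]],float),K,d)[0,0]
    v=T[:3,:3]@np.array([u[0],u[1],1]); return T[:3,3],v/np.linalg.norm(v)
def atz(c,px,z):
    o,v=ray(c,px); return o+v*(z-o[2])/v[2]
def tri(rs):
    A=np.zeros((3,3));b=np.zeros(3)
    for o,v in rs:
        P=np.eye(3)-np.outer(v,v);A+=P;b+=P@o
    x=np.linalg.solve(A,b); return x,max(np.linalg.norm((np.eye(3)-np.outer(v,v))@(x-o)) for o,v in rs)
def proj(c,p):
    K,d,T=c; Ti=np.linalg.inv(T); return cv2.projectPoints(np.array(p,float).reshape(-1,1,3),cv2.Rodrigues(Ti[:3,:3])[0],Ti[:3,3],K,d)[0][:,0]
def save(n,f):
    im=manip.get_image(n); cv2.imwrite("pics/"+f,cv2.cvtColor(im,cv2.COLOR_RGB2BGR)); return im
E
python3 - <<'E'
from h import *
a=save("scene","s0.png");b=save("top","t0.png")
cs,ct=cam("scene"),cam("top")
print(cs[2][:3,3],ct[2][:3,3],manip.sense()["ee_rot"])
cands={"clamped_edge":.012,"rail":.014,"jig":0,"plate":0,"plate_far_corner":.012,"plate_near_corner":.012,"plate_back":.012,"tube":0,"tube_mid":.015,"tray":0,"stop_face":.006,"stop_grip":.06,"jar":0,"stack":0,"hammer":0}
for n,z in cands.items():
    for c,nm in((cs,"scene"),(ct,"top")):
        print(n,nm,[(np.round(r["position"]).astype(int).tolist(),round(r["score"],2),np.round(atz(c,r["position"],z)[:2],3).tolist()) for r in manip.mark_of(nm,n)[:4]])
print(manip.sense()["clock"])
E
```

```text
pics
[1.0794074  0.36258687 1.19451803] [0.37736793 0.01501158 1.16343577] [-3.11674155e+00 -3.81641703e-01  5.23639850e-04]
clamped_edge scene [([306, 262], 0.74, [0.549, -0.022]), ([345, 288], 0.58, [0.558, 0.081]), ([257, 288], 0.43, [0.655, -0.078]), ([490, 327], 0.42, [0.481, 0.386])]
clamped_edge top [([298, 230], 0.71, [0.546, 0.076]), ([378, 176], 0.7, [0.649, -0.08])]
rail scene [([258, 286], 0.69, [0.651, -0.079])]
rail top [([375, 174], 0.69, [0.652, -0.075])]
jig scene [([330, 302], 0.68, [0.597, 0.069]), ([235, 265], 0.6, [0.631, -0.155])]
jig top [([297, 205], 0.93, [0.597, 0.079])]
plate scene [([326, 189], 0.95, [0.351, -0.091]), ([310, 250], 0.9, [0.513, -0.036]), ([158, 292], 0.79, [0.774, -0.261])]
plate top [([356, 247], 0.78, [0.513, -0.035]), ([393, 328], 0.76, [0.355, -0.102]), ([466, 120], 0.75, [0.763, -0.26]), ([527, 280], 0.42, [0.442, -0.362])]
plate_far_corner scene [([176, 311], 0.71, [0.79, -0.193]), ([326, 268], 0.68, [0.537, 0.023]), ([333, 163], 0.62, [0.286, -0.112])]
plate_far_corner top [([326, 238], 0.95, [0.529, 0.023]), ([398, 368], 0.78, [0.28
[... 1129 characters left out ...]
, [0.471, 0.387]), ([296, 202], 0.45, [0.603, 0.08]), ([358, 246], 0.3, [0.513, -0.039])]
stop_face scene [([256, 264], 0.87, [0.606, -0.114]), ([310, 249], 0.21, [0.514, -0.034])]
stop_face top [([395, 200], 0.95, [0.601, -0.113])]
stop_grip scene [([236, 265], 0.89, [0.652, -0.129])]
stop_grip top [([407, 167], 0.92, [0.654, -0.131])]
jar scene [([397, 265], 0.9, [0.445, 0.146])]
jar top [([267, 284], 0.9, [0.443, 0.138])]
stack scene [([211, 170], 0.63, [0.447, -0.362])]
stack top [([529, 278], 0.69, [0.446, -0.367])]
hammer scene [([258, 266], 0.6, [0.604, -0.111]), ([290, 355], 0.56, [0.743, 0.061])]
hammer top [([300, 134], 0.58, [0.74, 0.071]), ([355, 247], 0.27, [0.512, -0.033])]
1.6
```

```bash
python3 - <<'E'
import cv2
a=cv2.imread("pics/t0.png");cv2.imwrite("pics/t0c.png",cv2.resize(a[130:310,240:480],None,fx=3.3,fy=3.3,interpolation=3))
E
```

```text
(no output)
```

View pics/t0.png

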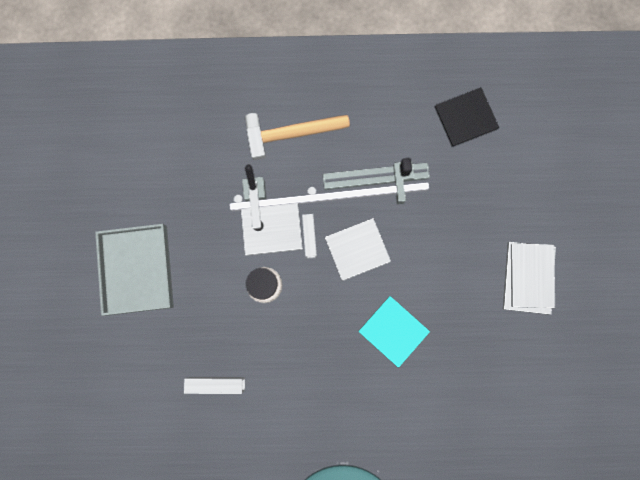

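View pics/t0c.png

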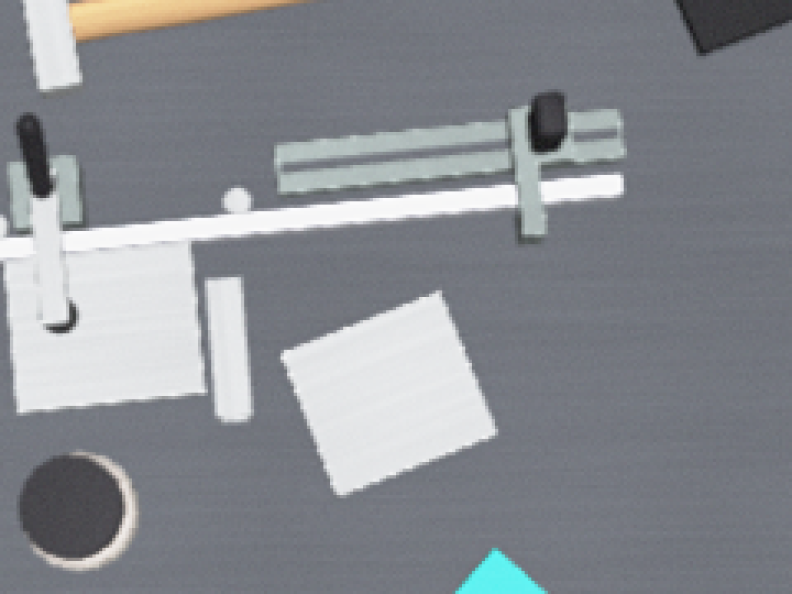

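View pics/s0.png

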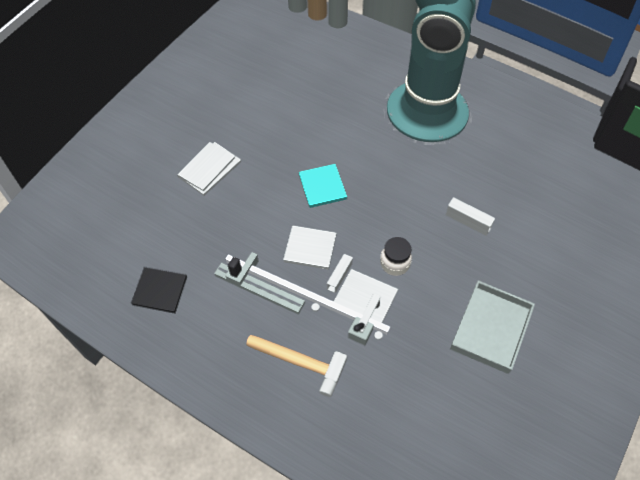

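Candidates: the tube-like piece in the gap at top (309,236) and a longer one at (214,386). The first is meant, because it stands between the plates and has about the 80x20 size. The plate meant is the steel one at (358,248). Black (467,118) and turquoise (394,332) are decoys, and the steel stack at (530,278) is a bystander. The crop confirms this. Next I take wrist views for accuracy.

```bash
cat >> h.py <<'E'
def down(yaw):  # tool x at world yaw, tool y = closing line; picks half turn nearest by joint 7
    return [(R.from_euler('z',y)*R.from_rotvec([np.pi,0,0])).as_rotvec() for y in (yaw,yaw+np.pi)]
def best(p,yaw):
    q0=np.array(manip.sense()["qpos"]);o=[]
    for r in down(yaw):
        q=manip.ik(p,r)
        if q is not None:o.append((np.abs(np.array(q)-q0).max(),r))
    return min(o,key=lambda t:t[0])[1]
def log(*a):
    s=manip.sense(); print(*a,"t",round(s["clock"],1),"p",np.round(s["position"],4),"F",np.round(s["contact_force"],1),"gap",round(s["finger_gap"],3))
E
python3 - <<'E'
from h import *
import pickle
obs={}
cl=["clamped_edge","jig","plate_far_corner","plate_near_corner","plate_back","tube","tube_mid","stop_face","stop_grip","rail"]
for k,p in enumerate([[.50,-.06,.42],[.50,.04,.42]]):
    manip.move_ptp(p,best(p,0.106)); manip.wait(.2)
    c=cam("wrist"); im=save("wrist",f"w{k}.png"); log(); 
    pickle.dump(c,open(f"c{k}.pkl","wb"))
    for n in cl: print(n,[(np.round(r["position"]).astype(int).tolist(),round(r["score"],2),np.round(atz(c,r["position"],{"jig":0,"tube":0,"stop_grip":.06,"stop_face":.006,"rail":.014,"tube_mid":.015}.get(n,.012))[:2],4).tolist()) for r in manip.mark_of("wrist",n)[:3]])
cv2.imwrite("pics/w01.png",cv2.resize(np.hstack([cv2.imread("pics/w0.png"),cv2.imread("pics/w1.png")]),(800,300)))
E
```

```text
t 4.3 p [ 0.5    -0.0604  0.4198] F [ 0.5  0.2 -0.3] gap 0.999
clamped_edge [([242, 122], 0.64, [0.555, 0.0691])]
jig [([238, 88], 0.57, [0.6005, 0.0792]), ([255, 140], 0.55, [0.5303, 0.0523])]
plate_far_corner [([274, 143], 0.85, [0.5306, 0.0211]), ([343, 301], 0.82, [0.2859, -0.1076])]
plate_near_corner [([387, 271], 0.94, [0.348, -0.1715]), ([468, 25], 0.91, [0.7134, -0.2259]), ([288, 199], 0.83, [0.4499, -0.005])]
plate_back [([304, 133], 0.71, [0.5485, -0.0199]), ([324, 283], 0.6, [0.3162, -0.0731])]
tube [([256, 132], 0.89, [0.5412, 0.0515]), ([144, 297], 0.78, [0.2506, 0.2298])]
tube_mid [([255, 140], 0.83, [0.5313, 0.0489]), ([137, 297], 0.68, [0.2577, 0.2352]), ([512, 222], 0.5, [0.4516, -0.3524])]
stop_face [([374, 103], 0.82, [0.6003, -0.1156])]
stop_grip []
rail [([354, 62], 0.67, [0.6499, -0.0794]), ([373, 100], 0.31, [0.6033, -0.113]), ([514, 224], 0.18, [0.4471, -0.357])]
t 5.5 p [0.5002 0.0387 0.4199] F [-0.3 -0.3  0.6] gap 1.001
clamped_edge [([308, 130], 0.56, [0.5542, 0.0728])]
jig [([309, 97], 0.67, [0.599, 0.077])]
plate_far_corner [([341, 147], 0.71, [0.5341, 0.0235]), ([406, 307], 0.59, [0.2865, -0.1144]), ([380, 168], 0.48, [0.5111, -0.0368])]
plate_near_corner [([451, 276], 0.87, [0.3503, -0.1784]), ([354, 207], 0.62, [0.4471, -0.0068]), ([538, 39], 0.61, [0.7093, -0.2271])]
plate_back [([384, 286], 0.88, [0.3199, -0.0722])]
tube [([199, 302], 0.95, [0.2523, 0.2349]), ([322, 139], 0.88, [0.5425, 0.052]), ([99, 163], 0.5, [0.4739, 0.3887])]
tube_mid [([197, 304], 0.8, [0.2559, 0.234]), ([324, 147], 0.71, [0.5325, 0.048]), ([374, 135], 0.64, [0.5568, -0.0218])]
stop_face [([446, 109], 0.95, [0.6033, -0.1209]), ([99, 165], 0.53, [0.4725, 0.3846])]
stop_grip [([473, 71], 0.88, [0.6509, -0.1297])]
rail [([423, 67], 0.85, [0.6546, -0.0756]), ([321, 141], 0.7, [0.5399, 0.0538])]
```

View pics/w01.png

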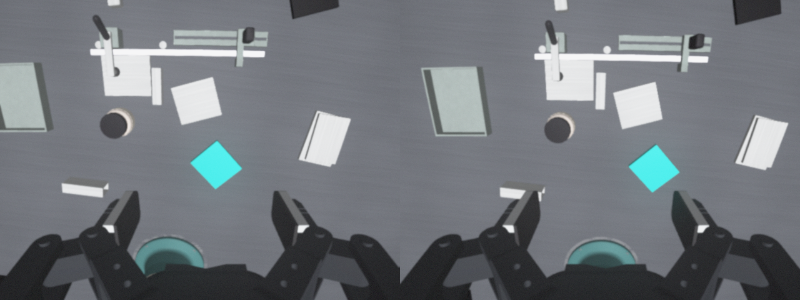

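The wrist views show the tube at full-image (250,172)/(320,180), between the clamped and the loose plate. I fit rectangles for precise poses and heights.

```bash
cat >> h.py <<'E'
def blob(im,px,lo=165):
    g=cv2.cvtColor(im,cv2.COLOR_RGB2HSV); m=((g[...,2]>lo)&(g[...,1]<40)).astype(np.uint8)
    n,l,s,c=cv2.connectedComponentsWithStats(m,connectivity=4)
    k=l[int(round(px[1])),int(round(px[0]))]
    cs=cv2.findContours((l==k).astype(np.uint8),0,1)[0]; return k,max(cs,key=len)[:,0].astype(float)
def rect(c,cn,z):
    w=np.array([atz(c,p,z)[:2] for p in cn]); r=cv2.minAreaRect((w*1000).astype(np.float32)); return np.array(r[0])/1000,r[1],r[2],cv2.boxPoints(r)/1000
E
python3 - <<'E'
from h import *
import pickle
I={"t0":cam("top"),"w0":pickle.load(open("c0.pkl","rb")),"w1":pickle.load(open("c1.pkl","rb")),"s0":cam("scene")}
pr=[]
for n,c in I.items():
    im=cv2.cvtColor(cv2.imread(f"pics/{n}.png"),cv2.COLOR_BGR2RGB)
    for nm,p,z in (("tube",[.533,.05,.03],.03),("plate",[.513,-.035,.012],.012)):
        px=proj(c,[p])[0]; k,cn=blob(im,px,185 if n!="s0" else 165)
        r=rect(c,cn,z); print(n,nm,k,len(cn),np.round(r[0],4),np.round(r[1],1),round(r[2],1),np.round(r[3],4).tolist())
        if nm=="tube":
            pr.append(ray(c,cn.mean(0)))
    # fence and clamped edge
    t=manip
print("tube top tri",tri(pr[:3]),tri(pr))
E
```

```text
t0 tube 184 101 [0.532  0.0547] [82.8 20.6] 3.7 [[0.4900999963283539, 0.062300000339746475], [0.49140000343322754, 0.04170000180602074], [0.5740000009536743, 0.0471000000834465], [0.572700023651123, 0.06759999692440033]]
t0 plate 185 180 [ 0.5071 -0.0373] [ 90.1 100.6] 20.5 [[0.447299987077713, -0.005900000222027302], [0.48240000009536743, -0.10010000318288803], [0.5669000148773193, -0.06859999895095825], [0.5317999720573425, 0.025599999353289604]]
w0 tube 5 977 [0.5754 0.0074] [147.3 377.2] 8.8 [[0.47380000352859497, 0.18250000476837158], [0.531499981880188, -0.19030000269412994], [0.6771000027656555, -0.16769999265670776], [0.6194000244140625, 0.20499999821186066]]
w0 plate 31 245 [ 0.5083 -0.039 ] [ 90.6 101. ] 20.5 [[0.448199987411499, -0.007499999832361937], [0.483599990606308, -0.10209999978542328], [0.5684000253677368, -0.07039999961853027], [0.5331000089645386, 0.02419999986886978]]
w1 tube 18 140 [0.535  0.0531] [80.  21.1] 5.3 [[0.4941999912261963, 0.05999999865889549], [0.49619999527931213, 0.039000000804662704], [0.5758000016212463, 0.046300001442432404], [0.5738999843597
[... 182 characters left out ...]
89509583, -0.07010000199079514], [0.53329998254776, 0.02419999986886978]]
s0 tube 20 85 [0.5408 0.0544] [93.8 23.5] 5.1 [[0.49309998750686646, 0.061900001019239426], [0.4950999915599823, 0.038600001484155655], [0.5885999798774719, 0.04690000042319298], [0.5864999890327454, 0.07020000368356705]]
s0 plate 15 155 [ 0.5087 -0.0379] [ 91.  101.7] 20.3 [[0.44830000400543213, -0.006000000052154064], [0.4837000072002411, -0.10140000283718109], [0.5690000057220459, -0.0697999969124794], [0.5336999893188477, 0.025599999353289604]]
tube top tri (array([ 0.55589626,  0.04906907, -0.05658974]), np.float64(0.04029591625855736)) (array([0.55033961, 0.04661145, 0.02379088]), np.float64(0.04742679614395611))
```

```bash
python3 - <<'E'
from h import *
import pickle
I={"t0":cam("top"),"w0":pickle.load(open("c0.pkl","rb")),"w1":pickle.load(open("c1.pkl","rb"))}
def sub(g,c,pts):
    p=proj(c,pts).astype(np.float32); return cv2.remap(g,p[:,0].reshape(1,-1).copy(),p[:,1].reshape(1,-1).copy(),1)[0].astype(float)
pr=[]
for n,c in I.items():
    im=cv2.cvtColor(cv2.imread(f"pics/{n}.png"),cv2.COLOR_BGR2RGB); g=im[...,1]
    if n!="w0":
        px=proj(c,[[.534,.053,.03]])[0]; pr.append(ray(c,blob(im,px,185)[1].mean(0)))
    # fence front/back edges on z=.018 along world x at several y
    P=[];B=[];xs=np.arange(.57,.66,.0005)
    for y in np.arange(-.085,.035,.006):
        v=sub(g,c,[[x,y,.018] for x in xs]); on=v>170
        if on.any():
            i=np.where(on)[0]; P.append((y,xs[i[0]]));B.append((y,xs[i[-1]]))
    f=np.polyfit(*np.array(P).T,1);b=np.polyfit(*np.array(B).T,1)
    th=-np.arctan(f[0]); 
    print(n,"fence front x=",np.round(f,4),"back",np.round(b,4),"th",th, -np.arctan(b[0]))
    # joint edge on z=.012 : scan y at several x (between plate and tube)
    ys=np.arange(.055,.10,.0005);E=[]
    for x in np.arange(.525,.575,.005):
        v=sub(g,c,[[x,y,.012] for y in ys]); d=np.convolve(v,[1]*4+[-1]*4,'valid'); 
        i=len(ys)-1-np.argmax((v<150)[::-1]); E.append((x,ys[i]))
    print(" joint edge",np.round(E,4).tolist())
    # tray rim/marks
print("tube",tri(pr))
E
```

```text
t0 fence front x= [-0.0895  0.6045] back [-0.1541  0.6516] th 0.08929822149805838 0.15287061107791514
 joint edge [[0.525, 0.069], [0.53, 0.0695], [0.535, 0.071], [0.54, 0.071], [0.545, 0.0705], [0.55, 0.0715], [0.555, 0.0725], [0.56, 0.0725], [0.565, 0.0725], [0.57, 0.0735]]
w0 fence front x= [-0.0915  0.606 ] back [-0.1339  0.653 ] th 0.09128693136754824 0.13310555113407704
 joint edge [[0.525, 0.1], [0.53, 0.1], [0.535, 0.1], [0.54, 0.1], [0.545, 0.1], [0.55, 0.1], [0.555, 0.1], [0.56, 0.1], [0.565, 0.1], [0.57, 0.1]]
w1 fence front x= [-0.0888  0.6063] back [-0.1286  0.6534] th 0.08855227181735026 0.1278699185599902
 joint edge [[0.525, 0.0675], [0.53, 0.068], [0.535, 0.0685], [0.54, 0.069], [0.545, 0.0695], [0.55, 0.07], [0.555, 0.07], [0.56, 0.0705], [0.565, 0.0715], [0.57, 0.0715]]
tube (array([0.5348048 , 0.0542967 , 0.01815998]), np.float64(0.0009322916574147594))
```

```bash
cat > go1.py <<'E'
from h import *
cs,ct=cam("scene"),cam("top")
import pickle; c1=pickle.load(open("c1.pkl","rb"))
for n,a in {"tube_mid":[(cs,[340,275]),(ct,[310,236]),(c1,[324,147])],"tray":[(cs,[489,326]),(ct,[138,272])],"grip":[(cs,[236,265]),(ct,[407,167]),(c1,[473,71])]}.items(): print(n,tri([ray(*x) for x in a]))
p=np.array([.534,.0535,.12]); r=best(p,.082)
manip.set_gripper(.6,40); manip.move_ptp(p,r)
p[2]=.016; print("hit",manip.servo_line(p,.12,force_limit=12)); log()
manip.set_gripper(0.0,40); log("grip"); print(manip.sense()["finger_force"])
p[2]=.12; manip.servo_line(p,.15); log("up")
save("wrist","w2.png"); save("scene","s2.png")
E
python3 go1.py
```

```text
tube_mid (array([0.53274784, 0.05191324, 0.00243645]), np.float64(0.004042525778170303))
tray (array([ 0.4715913 ,  0.38603591, -0.00107498]), np.float64(0.002467437246759519))
grip (array([ 0.65185337, -0.12966804,  0.05988039]), np.float64(0.002221179283152997))
hit False
t 8.7 p [0.5346 0.0537 0.0167] F [ 0.2 -0.3  0.3] gap 0.604
grip t 9.0 p [0.5345 0.0535 0.0168] F [-0.5 -0.1  6. ] gap 0.225
40.9742134809494
up t 9.9 p [0.5332 0.0531 0.1191] F [-1.1  0.2 -1.2] gap 0.218
```

```bash
cat > go2.py <<'E'
from h import *
p=np.array([.472,.386,.12]); r=best(p,.082)
manip.move_ptp(p,r); log()
p[2]=.05; manip.servo_line(p,.15)
p[2]=.018; print("hit",manip.servo_line(p,.04,force_limit=3)); log()
manip.set_gripper(.5); manip.wait(.2)
p[2]=.15; manip.servo_line(p,.2); log()
E
python3 go2.py; python3 - <<'E'
from h import *
im=save("scene","s3.png"); im2=save("wrist","w3.png")
cv2.imwrite("pics/m3.png",np.hstack([cv2.resize(cv2.imread("pics/s3.png")[210:390,280:560],(400,300)),cv2.resize(cv2.imread("pics/w3.png"),(400,300))]))
E
```

```text
t 11.2 p [0.4732 0.384  0.1196] F [ 0.1  0.  -1.6] gap 0.22
hit True
t 12.6 p [0.4716 0.3859 0.0207] F [ 0.2 -0.8  3.4] gap 0.217
t 13.9 p [0.4716 0.3852 0.149 ] F [-0.   0.3 -0.8] gap 0.501
```

View pics/m3.png

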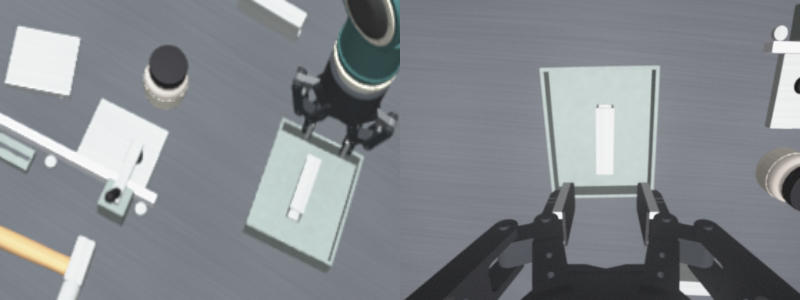

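The tube lies on the tray floor (left pane (305,185), right pane (605,140)). Now I push the plate to the fence with two open fingertips.

```bash
cat >> h.py <<'E'
O=np.array([.599,.0755]); TH=.0895; RJ=np.array([[np.cos(TH),-np.sin(TH)],[np.sin(TH),np.cos(TH)]])
def J(x,y,z): return np.r_[O+RJ@[x,y],z]
def toJ(p): return RJ.T@(np.array(p)[:2]-O)
def plate():
    out=[]
    for n in("top","scene"):
        im=manip.get_image(n); c=cam(n); 
        out.append((n,im,c))
    return out
E
cat > go3.py <<'E'
from h import *
manip.set_gripper(.6)
a=J(-.186,-.105,.10); manip.move_ptp(a,best(a,TH)); log()
manip.servo_line(J(-.186,-.105,.02),.2)
h=manip.servo_line(J(-.186,-.105,-.010),.02,force_limit=4); log("bench",h)
z=manip.sense()["position"][2]+.003
manip.servo_line(J(-.186,-.105,z),.05)
h=manip.servo_line(J(-.085,-.105,z),.05,force_limit=15); log("push",h); print(toJ(manip.sense()["position"]))
save("top","t4.png"); save("scene","s4.png")
E
python3 go3.py; python3 - <<'E'
import cv2,numpy as np
cv2.imwrite("pics/m4.png",np.hstack([cv2.resize(cv2.imread("pics/s4.png")[200:350,190:390],(400,300)),cv2.resize(cv2.imread("pics/t4.png")[150:300,230:430],(400,300))]))
E
```

```text
t 15.9 p [ 0.424  -0.0447  0.1003] F [0.1 0.6 0.3] gap 0.599
bench True t 17.5 p [ 0.423  -0.0457 -0.0032] F [-0.8  0.3  6.3] gap 0.599
push True t 19.4 p [ 0.5087 -0.0383 -0.0015] F [ 0.2  0.4 -0.1] gap 0.598
[-0.10011194 -0.10527004]
```

View pics/m4.png

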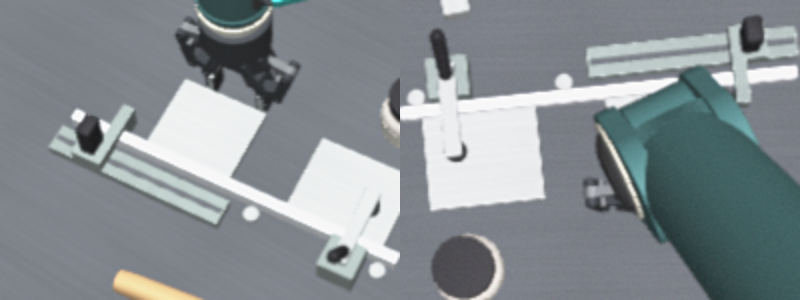

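Scene (left pane): the plate's back edge now lies on the fence. The plate is squared, with a gap of about 55 mm to the clamped plate.

```bash
cat > go4.py <<'E'
from h import *
z0=manip.sense()["position"][2]
manip.servo_line(J(-.125,-.105,z0),.15)
manip.servo_line(J(-.125,-.105,.10),.3)
c=cam("scene")
for p in ([284,240],[265,270],[323,256]): print(toJ(atz(c,p,.012)))
p=J(-.055,-.195,.2); manip.move_ptp(p,best(p,TH+np.pi/2)); manip.set_gripper(.35); log()
c=cam("wrist"); save("wrist","w5.png"); save("scene","s5.png")
import pickle; pickle.dump(c,open("c5.pkl","wb"))
for n in("plate_far_corner","plate_near_corner","plate_back","stop_face","plate"):
  for cc,nm in((c,"wrist"),(cam("scene"),"scene")):
    print(n,nm,[np.round(toJ(atz(cc,r["position"],.006 if n=="stop_face" else .012)),4).tolist() for r in manip.mark_of(nm,n)[:3]])
E
python3 go4.py
```

```text
[-0.08759599 -0.16247295]
[-0.0029956  -0.16357169]
[-0.08926711 -0.06673804]
t 21.5 p [ 0.5612 -0.1239  0.1995] F [-0.7 -0.6  0.2] gap 0.349
plate_far_corner wrist [[0.1714, -0.2891], [-0.3323, -0.1559]]
plate_far_corner scene [[-0.3305, -0.1609], [0.1609, -0.2819], [-0.1024, 0.3241]]
plate_near_corner wrist [[-0.2715, -0.2271], [-0.085, -0.0689], [0.0821, -0.3178]]
plate_near_corner scene [[-0.2614, -0.2223], [0.0771, -0.3127], [-0.0901, -0.0657]]
plate_back wrist [[0.1874, -0.3374], [0.0007, -0.1157], [-0.2948, -0.1207]]
plate_back scene [[-0.3002, -0.1321], [0.0027, -0.1175], [0.1774, -0.3376]]
stop_face wrist [[-0.0125, -0.19]]
stop_face scene [[0.0033, 0.0021]]
plate wrist [[-0.2558, -0.1628], [0.133, -0.3476], [-0.0468, -0.1225]]
plate scene [[-0.0319, -0.1155], [-0.261, -0.1517], [0.1493, -0.3349]]
```

```bash
cat > go5.py <<'E'
from h import *
manip.set_gripper(.3)
x,y=-.057,-.187
manip.servo_line(J(x,y,.10),.2); log()
print(manip.servo_line(J(x,y,.02),.1,force_limit=6))
h=manip.servo_line(J(x,y,-.010),.02,force_limit=4); log("bench",h)
z=manip.sense()["position"][2]+.003
if z<.006:
    manip.servo_line(J(x,y,z),.05)
    h=manip.servo_line(J(x,-.095,z),.05,force_limit=15); log("push",h); print(toJ(manip.sense()["position"]))
save("top","t6.png"); save("scene","s6.png")
E
python3 go5.py; python3 - <<'E'
import cv2,numpy as np
cv2.imwrite("pics/m6.png",np.hstack([cv2.resize(cv2.imread("pics/s6.png")[200:350,190:390],(400,300)),cv2.resize(cv2.imread("pics/t6.png")[150:300,230:430],(400,300))]))
E
```

```text
t 23.0 p [ 0.5596 -0.1163  0.1006] F [0.5 0.2 0.8] gap 0.297
False
bench True t 24.9 p [ 0.5588 -0.1158 -0.    ] F [-1.3 -0.3  6. ] gap 0.3
push True t 26.6 p [ 0.5518 -0.0392  0.0027] F [ 0.2 -2.5  1.2] gap 0.301
[-0.05729005 -0.11002673]
```

View pics/m6.png

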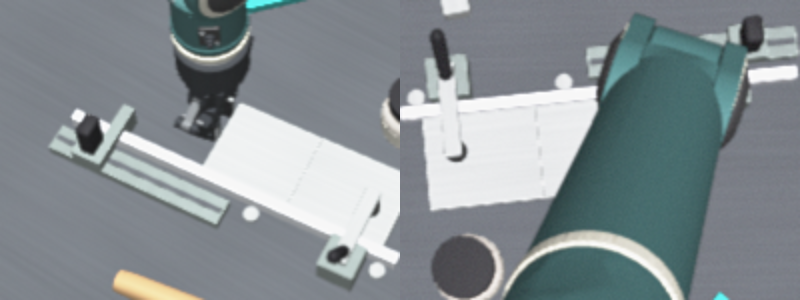

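The plate butts the clamped plate: the seam is a hairline at scene pane (305,170) and top pane (540,150). I seat it once more gently against the fence, then against the joint, and look.

```bash
cat > go6.py <<'E'
from h import *
s=manip.sense()["position"]; z=s[2]
manip.servo_line(J(-.057,-.125,z),.15); manip.servo_line(J(-.057,-.135,.09),.3)
p=J(-.125,-.052,.09); manip.move_ptp(p,best(p,TH)); manip.servo_line(J(-.125,-.052,z+.001),.2,force_limit=8)
h=manip.servo_line(J(-.085,-.052,z+.001),.04,force_limit=12); log("x",h); print(toJ(manip.sense()["position"]))
manip.servo_line(J(-.125,-.052,z+.001),.15); manip.servo_line(J(-.125,-.052,.09),.3)
p=J(-.057,-.130,.09); manip.move_ptp(p,best(p,TH+np.pi/2)); manip.servo_line(J(-.057,-.130,z+.001),.2,force_limit=8)
h=manip.servo_line(J(-.057,-.095,z+.001),.04,force_limit=12); log("y",h); print(toJ(manip.sense()["position"]))
manip.servo_line(J(-.057,-.130,z+.001),.15); manip.servo_line(J(-.057,-.135,.15),.3)
manip.set_gripper(0)
p=J(.037,-.26,.15); manip.move_ptp(p,best(p,TH+np.pi/2)); log()
save("top","t7.png"); save("scene","s7.png"); save("wrist","w7.png")
E
python3 go6.py; python3 - <<'E'
import cv2,numpy as np
cv2.imwrite("pics/m7.png",np.hstack([cv2.resize(cv2.imread("pics/s7.png")[220:340,220:380],(400,300),interpolation=2),cv2.resize(cv2.imread("pics/t7.png")[150:270,230:390],(400,300),interpolation=2)]))
E
```

```text
x True t 29.3 p [ 0.4772  0.0121 -0.    ] F [-1.4  0.1  5.9] gap 0.3
[-0.12699433 -0.05223472]
y True t 32.2 p [ 0.5501 -0.0393  0.0011] F [ 0.4 -1.8  2.9] gap 0.298
[-0.05898308 -0.11000483]
t 34.1 p [ 0.6586 -0.1803  0.1491] F [-0.2  0.7 -0.1] gap -0.002
```

View pics/m7.png

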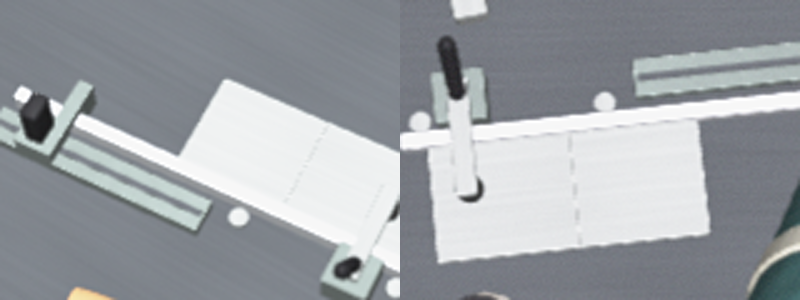

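The seam is tight and the robot-side edges are in line. However, the fence nudge stopped early because it touched the bench, so I repeat it slightly higher and then slide the stop.

```bash
cat > go7.py <<'E'
from h import *
manip.set_gripper(.3)
p=J(-.125,-.052,.12); manip.move_ptp(p,best(p,TH)); manip.servo_line(J(-.125,-.052,.005),.2,force_limit=10)
h=manip.servo_line(J(-.085,-.052,.005),.04,force_limit=12); log("x",h); print(toJ(manip.sense()["position"]))
manip.servo_line(J(-.125,-.052,.005),.15); manip.servo_line(J(-.125,-.052,.15),.3)
manip.set_gripper(0)
p=J(.037,-.255,.15); manip.move_ptp(p,best(p,TH+np.pi/2)); print(manip.servo_line(J(.037,-.255,.05),.2,force_limit=10))
h=manip.servo_line(J(.037,-.120,.05),.05,force_limit=9); log("stop",h); print(toJ(manip.sense()["position"]))
save("scene","s8.png"); save("wrist","w8.png")
E
python3 go7.py
```

```text
x True t 37.1 p [0.5041 0.0148 0.0045] F [-0.4 -0.8 -0. ] gap 0.297
[-0.09989781 -0.05195703]
False
stop True t 42.2 p [ 0.6478 -0.0577  0.0496] F [ 0.2 -1.1  0.5] gap -0.004
[ 0.03665172 -0.13706983]
```

```bash
python3 - <<'E'
from h import *
manip.servo_line(J(.037,-.175,.05),.15); manip.servo_line(J(.037,-.2,.2),.3)
p=J(-.10,-.28,.30); manip.move_ptp(p,best(p,TH)); manip.wait(.2); log()
save("top","t9.png"); save("scene","s9.png"); save("wrist","w9.png")
c=[cv2.imread(f"pics/{n}9.png") for n in "st"]
cv2.imwrite("pics/m9.png",np.hstack([cv2.resize(c[0][220:340,220:380],(400,300),interpolation=2),cv2.resize(c[1][150:270,230:390],(400,300),interpolation=2)]))
for n in("scene","top"):
    print([np.round(toJ(atz(cam(n),r["position"],.006)),4) for r in manip.mark_of(n,"stop_face")[:2]],[np.round(atz(cam(n),r["position"],.0)[:2],3) for t in("jar","hammer","stack") for r in manip.mark_of(n,t)[:1]])
E
```

```text
t 44.9 p [ 0.5246 -0.2119  0.2995] F [-0.4 -0.   0.1] gap -0.001
[array([-0.0123, -0.0963]), array([-0.1936, -0.4216])] [array([0.437, 0.144]), array([0.738, 0.067]), array([ 0.444, -0.366])]
[array([-0.0157, -0.0924])] [array([0.444, 0.14 ]), array([0.744, 0.072])]
```

View pics/m9.png

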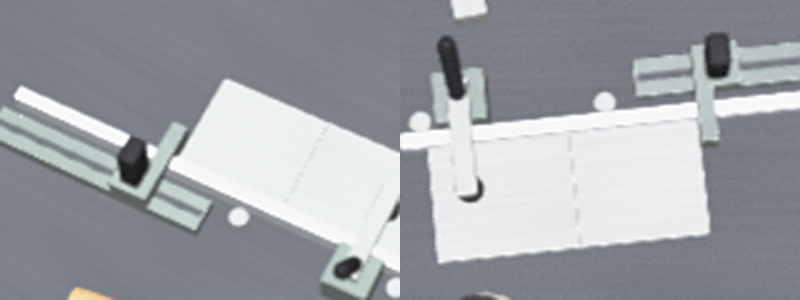

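The finger touches the plate's free edge (top pane (699,130)), the seam is tight, and the bystanders have not moved.

```bash
python3 -c "
from plant import manip
print(manip.finish_job())"
```

```text
the job is handed in; nothing more can be done
None
```

I handed the job in at about 45 s on the robot's clock. In the last images the tube lies in the tray on its 20 mm side, the plate sits against the fence and tight to the clamped plate, the stop finger touches its free edge, and the jar, stack and hammer look undisturbed. The hand-in call gave no verdict.

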